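Close the click-stop cap of the large stock canister

TASK

The wing cap on the larger of the two clamped aluminium canisters was left a little loose. Turn it clockwise (seen from above) until it is fully tight and its ratchet has clicked over and slipped at least once, then let go. Leave the small canister alone.

Things in the scene. Friction and masses are not known exactly. Their poses are not given: they have to be found in the camera images.
- cap_grip (a point): Grip point on the large canister's black cap, on its upright turning axis, 0.168 m above the table: centred in a white wing 50 mm long (x), 14 mm thick (y), 36 mm tall (z up), 11 mm below the wing's top, 25 mm above the round skirt (54 mm across). The frame turns with the cap. The canister (110 mm across, 110 tall) is clamped to a steel disc 146 mm across and cannot turn or move.
- collar (a joint): Angle of the threaded black collar (58 mm across, with a pointer tab) under the large cap's skirt, rad, growing clockwise seen from above. 1.0 = fully tight: the tab meets the small aluminium post on the canister's shoulder. It starts 0.3 to 0.6 rad short of that. Until tight it turns with the cap (about 0.08 N m).
- cap (a joint): Angle by which the large cap has slipped past its collar, rad, growing clockwise seen from above. Near 0 until the collar is tight; turning on then makes the 12-tooth ratchet slip (about 0.2 N m), clicking over at about 0.27 rad and then every 0.52 rad. It stays about where it is left. Extra clicks do no harm.
- small_can: Bystander: a like clamped canister, but smaller (72 mm across, 85 mm tall, on a disc 108 mm across; its cap wing is 36 mm long, the wing's top 0.154 m above the table). Its cap is already tight. Origin at the centre of its underside on the table, z up.
Not all that is in view belongs to the job. Leave any orange or red look-alike of the part that bears cap_grip alone.

How it is judged:
At the end, for the whole second after the job is handed in: The large canister's collar is tight (collar above 0.93 rad; 1.0 is the stop) and its ratchet has slipped at least one click (cap above 0.28 rad) (value of joint collar above 0.93 rad and value of joint cap above 0.28 rad); the robot touches nothing.
It fails at once if the small canister or its cap is pushed or gripped (more than 4 N) (contact force between any of the fingers, the arm and small_can above 4 N).
It also fails if it takes over 35 s, if anything falls off the work surface, if the arm or the gripper's body presses on something with over 40 N, if the wrist force passes 120 N, or if a joint passes its speed limit or range.

ROBOT

A 6-joint arm with a two-finger parallel gripper is mounted at the origin on the work surface. World frame = base frame: x ahead of the robot, y to its left, z up, the work surface at z = 0. Lengths are in m, angles in rad, forces in N, time in s.
With the tool pointing down it reaches from about 0.275 to 0.75 m from the base axis. Payload 10.2 kg.
Tool frame: the origin (TCP) lies at the very end of the fingers, on their centre line; the grasp point (between the pads) lies 19 mm behind it; z points along the fingers, y is the line along which they close (so a half turn about z gives the same grasp; the last joint's range is limited). The gripper opens to 85 mm and grips with 20 to 120 N. Pads are 22 mm wide; open, the fingers measure 114 mm over their backs; the gripper's body (76 mm by 85 mm) begins 54 mm behind the grasp point. The pads swing forward as they close: fully open they stand 13 mm farther back than shut.
Start: joints at [0.887, 0.313, 1.498, -0, 1.331, -0.223], TCP at [0.233, 0.47, 0.231] pointing down, gripper open.
Joint ranges: [-2.94, 2.94], [-0.97, 2.17], [0.19, 2.56], [-1.23, 4.37], [0.02, 3.11], [-2.88, 2.88]. Speed limits (rad/s): [2.39, 2.39, 3.01, 3.14, 3.14, 3.14].

INTERFACE

Orientations are given as a unit quaternion [x, y, z, w].
In Python, from cell import r, optics gives the robot as it stands. The module is installed in compiled form; this text tells all that it offers.
- The arm moves only by the tool send_rows, never from a script. Its argument "rows" is a list of rows, each a list of 7 numbers: the shift along the tool's x, y, z in mm, then the turn, a rotation vector about the tool's x, y, z in rad, then the opening in per cent of the stroke, from 0 (shut) to 100 (fully open). In form: [[dx, dy, dz, wx, wy, wz, gripper], ...]. A call has 1 to 20 rows; each row is the pose to reach, as a shift and turn from the pose commanded when the call began, along the tool's axes at that moment; what a row does not reach only later rows make up. A row lasts 1/12 s, in which the tool goes at most 41.7 mm and 7.16 degrees, less where a joint would pass 70% of its speed; a pose out of reach is approached as far as the arm can. A call with a gripper value outside its range is refused whole. The fingers move at their own pace and stop on an object; "squeeze" is the grip in N (left out, the last holds). Time passes only in rows, so rows that repeat a pose let the fingers close. It gives the time, the measured TCP pose, the force, the opening and the grip force at its end, in the units of the state.
- r.sense(): the state, without advancing time (a new reading comes with each control period).
- optics.grab_frame(name): name is "scene" or "top" or "wrist"; returns a dict with "image" (420x560x3 uint8, blue, green, red), "fx", "fy", "cx", "cy" (pixels), "dist" ([k1, k2, p1, p2, k3] as OpenCV has them; the pictures are not rectified), "R" (3x3) and "t" (3): a world point X has camera coordinates R X + t. Camera axes: x right, y down, z forward; pixel columns grow to the right and rows downward; lengths in m; the calibration is good to about 2 mm. A picture is of the moment at which its call begins. There is no depth.
- r.finish_job(): hands the job in; it is judged then, once.
The state is a dict: "clock": time; "joint_pos": joint angles; "qd": joint speeds; "joint_efforts": joint torques, N m; "eef_pos": TCP position; "orientation": TCP orientation; "ft_force": force on the tool from outside, world axes, zero at the start; "ft_torque": the same for the moment, N m; "grip_width": opening from 0.0 (shut) to 1.0 (fully open); "grip_force": force on a finger pad.
Only numpy, scipy, OpenCV 4.12 (cv2) and the standard library are available. Lean on these libraries where they do the work, as an engineer would, in place of code of your own. Each camera call takes 0.05 s, during which the arm holds its last target. There are 200 camera calls.

## Working session

There is one attempt and no reset: what is moved stays moved. The work goes in short steps, Python scripts to look and compute and a tool call to move; the robot and the scene stay as the last step left them, time stands still between calls to the robot, and variables do not carry over. Pictures are saved under pics/ and viewed, at most 10 in all, crops included, and the job is handed in when it is done.

Besides the shell and the picture viewer there is one more tool, called after "Emit:" by a JSON object that holds its "op" and its "data", one argument or row to a line. send_rows: Moves the arm, as the interface text tells. Its arguments: {"type":"object","properties":{"rows":{"type":"array"},"squeeze":{"type":"number"}},"required":["rows"]}

```bash
mkdir -p pics
cat > h.py <<'E'
import numpy as np, cv2
from cell import r, optics
from scipy.spatial.transform import Rotation as Ro
def ray(f,uv,z):
    K=np.array([[f["fx"],0,f["cx"]],[0,f["fy"],f["cy"]],[0,0,1]])
    p=cv2.undistortPoints(np.array(uv,float).reshape(-1,1,2),K,np.array(f["dist"],float)).reshape(-1,2)
    R=np.array(f["R"]);t=np.array(f["t"])
    d=np.c_[p,np.ones(len(p))]@R; c=-R.T@t
    return c+d*((z-c[2])/d[:,2])[:,None]
E
python3 - <<'E'
from h import *
a=optics.grab_frame("scene");b=optics.grab_frame("top")
for n,f in(("scene",a),("top",b)):
    cv2.imwrite(f"pics/{n}1.png",f["image"]); np.save(f"{n}.npy",f,allow_pickle=True)
    print(n,-np.array(f["R"]).T@f["t"],f["fx"])
s=r.sense();print(s["clock"],s["eef_pos"],s["orientation"],s["ft_force"],s["grip_width"])
print(Ro.from_quat(s["orientation"]).as_matrix().round(3))
E
```

```text
scene [1.09995968 0.28066706 1.05210659] 476.516371886187
top [ 0.44687661 -0.00526518  1.42516027] 534.3457959991864
0.1 [0.23330698 0.47004707 0.23079565] [ 2.28341261e-01  9.73580983e-01 -5.27075080e-04 -2.45903950e-04] [-0.08400108  0.28194104 -0.25362711] 1.0028748759375914
[[-0.896  0.445 -0.001]
 [ 0.445  0.896 -0.001]
 [ 0.    -0.001 -1.   ]]
```

View pics/scene1.png

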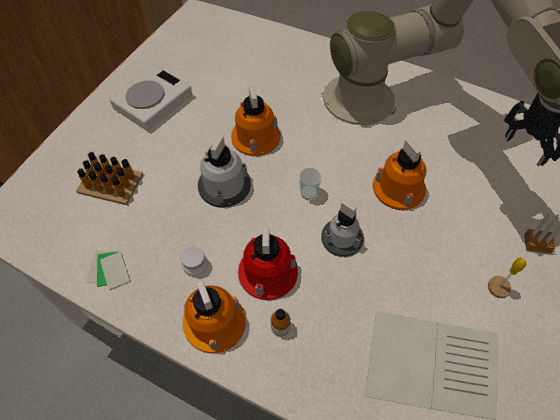

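View pics/top1.png

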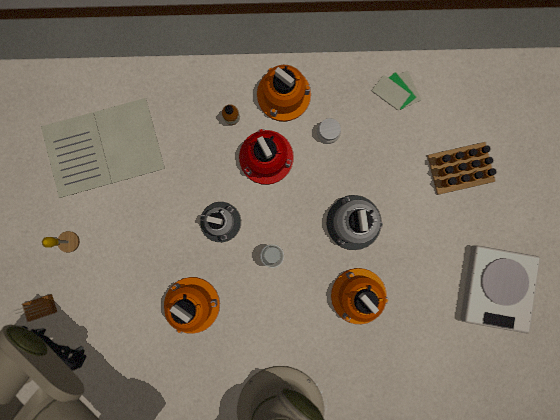

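The scene shows two grey canisters: A at top (355,222) / scene (224,175), disc about 56 px, and B at top (219,221) / scene (343,232), disc about 42 px. The orange and red ones are look-alikes. A is the larger and is the target. I'll confirm it with a crop and measure its wing.

Run:
```python
from h import *
f=np.load("top.npy",allow_pickle=True).item(); im=f["image"]
c=im[185:260,315:395]; cv2.imwrite("pics/crop.png",cv2.resize(c,None,fx=7,fy=7,interpolation=cv2.INTER_CUBIC))
print(ray(f,[[355,222],[327,222],[383,222]],0.01))
m=cv2.inRange(im,(165,165,165),(255,255,255)); k=np.zeros_like(m);cv2.circle(k,(360,220),19,255,-1);m&=k
n,l,st,ce=cv2.connectedComponentsWithStats(m)
for i in range(1,n):
    if st[i,4]>20:
        pts=np.argwhere(l==i)[:,::-1].astype(np.float32)
        rr=cv2.minAreaRect(pts);w=ray(f,cv2.boxPoints(rr),0.179);print(st[i],ce[i],rr,"\n",w,w.mean(0))
print(im[205:240:3,352:372:2].mean(2).astype(int))
g=np.load("scene.npy",allow_pickle=True).item();np.set_printoptions(precision=4)
```

```text
[[ 0.48262189 -0.20994578  0.01      ]
 [ 0.4844598  -0.13572539  0.01      ]
 [ 0.48077962 -0.28423715  0.01      ]]
[[104 120 118 121 123 125 125 117  97 104]
 [114  83 164 166 165 170 115 108 125 125]
 [ 75  10   0  70 132 159 164  20  93  22]
 [ 25   0   0  45 104 158 163  72  32  86]
 [ 30   6  10  44  82 161 164 148  29  34]
 [ 40   9   0  12  64 164 158 155  29  36]
 [ 35  16   4  23  67 148 161 167  24  35]
 [ 19  30   5   8  54 117 162 168  44  37]
 [ 32  22   5  24  47 100 167 164 102 158]
 [ 94 151  55  29  27  29 110 173 110 126]
 [115 114 113 118  99 122 118 121 120 107]
 [ 89  84 100 108 112 108  98  96 102 105]]
```

View pics/crop.png

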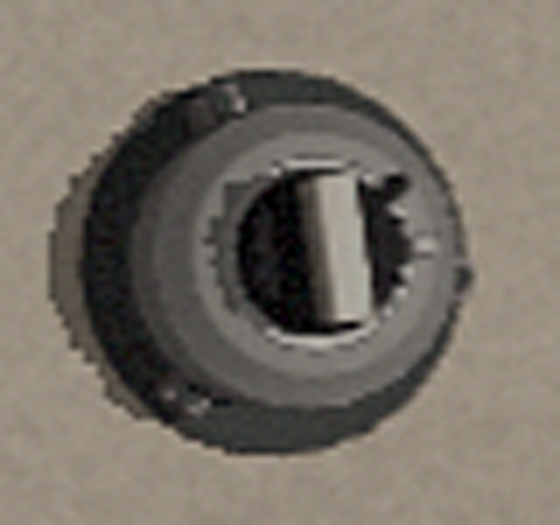

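The crop shows canister A: grey, with a disc about 149 mm across, a white wing around crop (345,250), the tab at (395,190) and the post at (425,243). It is the large canister. Next I'll get the wing's pose.

Run:
```python
from h import *
f=np.load("top.npy",allow_pickle=True).item(); im=f["image"].min(2)
m=((im>130)*255).astype(np.uint8); k=np.zeros_like(m);cv2.ellipse(k,(363,221),(8,11),0,0,360,255,-1);m&=k
n,l,st,ce=cv2.connectedComponentsWithStats(m);i=1+st[1:,4].argmax()
pts=np.argwhere(l==i)[:,::-1].astype(np.float32)
w=ray(f,pts,0.179);c=w.mean(0);u=np.linalg.svd((w-c)[:,:2])[2][0];print(st[i],c,u)
e=ray(f,np.array([[328,178],[352,178],[373,318],[335,322]])/7+[315,185],0.179);print(e,e.mean(0))
s=r.sense();R=Ro.from_quat(s["orientation"]).as_matrix();p=np.array(s["eef_pos"])
y=np.array([-u[1],u[0]]);
for a in (np.arctan2(y[1],y[0]),np.arctan2(-y[1],-y[0])):
    print("tooly yaw",a,"wz needed",1.1095-a)
print("shift tool mm",R.T@(np.r_[e.mean(0)[:2],0.27]-p)*1000)
```

```text
[361 210   7  21 105] [ 0.48252592 -0.20680126  0.179     ] [-0.99612237 -0.08797855]
[[ 0.5049726  -0.20247652  0.179     ]
 [ 0.50477519 -0.21049773  0.179     ]
 [ 0.4579552  -0.21582267  0.179     ]
 [ 0.45694183 -0.20310776  0.179     ]] [ 0.4811612  -0.20797617  0.179     ]
tooly yaw -1.4827038844589515 wz needed 2.5922038844589514
tooly yaw 1.6588887691308416 wz needed -0.5493887691308417
shift tool mm [-523.45986792 -497.16336391  -38.76294122]
```

Emit:
{"op": "send_rows", "data": {
  "rows": [
    [-523,-497,-39,0,0,-0.55,100],
    [-523,-497,-39,0,0,-0.55,100],
    [-523,-497,-39,0,0,-0.55,100],
    [-523,-497,-39,0,0,-0.55,100],
    [-523,-497,-39,0,0,-0.55,100],
    [-523,-497,-39,0,0,-0.55,100],
    [-523,-497,-39,0,0,-0.55,100],
    [-523,-497,-39,0,0,-0.55,100],
    [-523,-497,-39,0,0,-0.55,100],
    [-523,-497,-39,0,0,-0.55,100],
    [-523,-497,-39,0,0,-0.55,100],
    [-523,-497,-39,0,0,-0.55,100],
    [-523,-497,-39,0,0,-0.55,100],
    [-523,-497,-39,0,0,-0.55,100],
    [-523,-497,-39,0,0,-0.55,100],
    [-523,-497,-39,0,0,-0.55,100],
    [-523,-497,-39,0,0,-0.55,100],
    [-523,-497,-39,0,0,-0.55,100],
    [-523,-497,-39,0,0,-0.55,100],
    [-523,-497,-39,0,0,-0.55,100]
  ]
}}

```text
clock: 1.77
eef_pos: [0.4808, -0.2087, 0.2693]
orientation: [-0.043, 0.999, 0.001, -0.001]
ft_force: [-0.8, 0.4, -0.5]
grip_width: 1.002
grip_force: 0.0
```

Run:
```python
from h import *
f=optics.grab_frame("wrist");cv2.imwrite("pics/wrist1.png",f["image"]);np.save("wrist.npy",f,allow_pickle=True)
s=r.sense();print(s["clock"],s["eef_pos"],s["joint_pos"],s["ft_force"])
print(Ro.from_quat(s["orientation"]).as_matrix().round(3))
```

```text
1.8167 [ 0.48065236 -0.20746851  0.26965399] [-6.31585155e-01  2.85249171e-01  1.43437830e+00  1.69520382e-04
  1.42354009e+00 -2.29080014e+00] [-0.80614457  0.95489352  0.26702186]
[[-0.996 -0.088 -0.001]
 [-0.088  0.996  0.001]
 [ 0.001  0.001 -1.   ]]
```

View pics/wrist1.png

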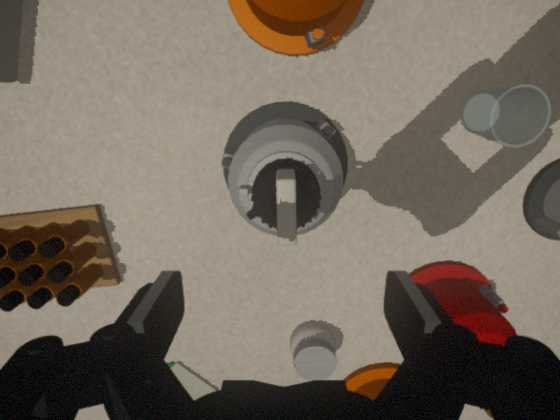

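The wrist view shows the wing at about (287,205), upright and midway between the fingertips (183 and 387, midpoint 285). I'll check the position numerically.

Run:
```python
from h import *
f=np.load("wrist.npy",allow_pickle=True).item()
print(-np.array(f["R"]).T@f["t"])
print(ray(f,[[277,206],[296,206],[297,241],[279,241]],0.179).round(4)); print(ray(f,[[277,170],[294,170]],0.143).round(4))
im=f["image"];cv2.imwrite("pics/wc.png",cv2.resize(im[140:260,220:350],None,fx=4,fy=4,interpolation=cv2.INTER_CUBIC))
```

```text
[ 0.40240388 -0.21486178  0.41198533]
[[ 0.4773 -0.2123  0.179 ]
 [ 0.4762 -0.1991  0.179 ]
 [ 0.5026 -0.1958  0.179 ]
 [ 0.5037 -0.2088  0.179 ]]
[[ 0.4594 -0.2143  0.143 ]
 [ 0.4583 -0.2011  0.143 ]]
```

View pics/wc.png

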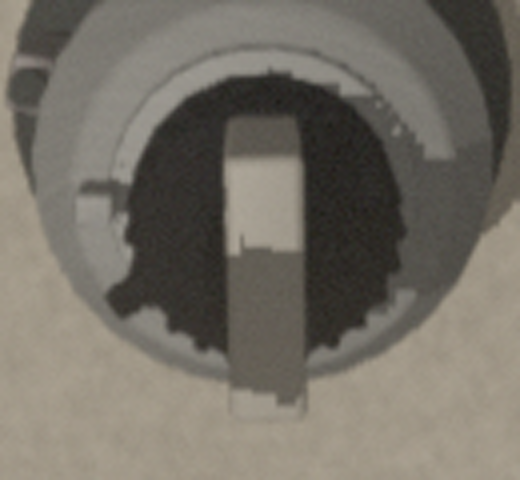

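The crop shows the wing's top face at crop rows 155–418 and columns 225–305, with the tab at (122,298) and the post at (95,200).

Run:
```python
from h import *
f=np.load("wrist.npy",allow_pickle=True).item()
e=ray(f,np.array([[225,155],[300,155],[307,418],[230,418]])/4+[220,140],0.179);c=e.mean(0)
print(e.round(4),c); d=(e[2]+e[3]-e[0]-e[1]);print("wing yaw vs x",np.arctan2(d[1],d[0]))
s=r.sense();R=Ro.from_quat(s["orientation"]).as_matrix()
print(R.T@(np.r_[c[:2],0.168-0.019]-s["eef_pos"])*1000)
```

```text
[[ 0.4579 -0.2144  0.179 ]
 [ 0.4568 -0.2017  0.179 ]
 [ 0.5053 -0.1957  0.179 ]
 [ 0.5065 -0.2096  0.179 ]] [ 0.48162797 -0.20536293  0.179     ]
wing yaw vs x 0.1098816841243323
[ -1.28719118   1.87072271 120.65493446]
```

Emit:
{"op": "send_rows", "data": {
  "rows": [
    [-1,1,40,0,0,0,100],
    [-1,1,80,0,0,0,100],
    [-1,1,105,0,0,0,100],
    [-1,1,118,0,0,0,100],
    [-1,1,118,0,0,0,100],
    [-1,1,118,0,0,0,0],
    [-1,1,118,0,0,0,0],
    [-1,1,118,0,0,0,0],
    [-1,1,118,0,0,0,0],
    [-1,1,118,0,0,0,0],
    [-1,1,118,0,0,0,0],
    [-1,1,118,0,0,0,0],
    [-1,1,118,0,0,0,0],
    [-1,1,118,0,0,0,0],
    [-1,1,118,0,0,0,0],
    [-1,1,118,0,0,0,0]
  ],
  "squeeze": 60
}}

```text
clock: 3.15
eef_pos: [0.482, -0.2067, 0.1529]
orientation: [-0.045, 0.999, -0.0, 0.0]
ft_force: [-1.5, -0.3, 5.1]
grip_width: 0.153
grip_force: 60.1
```

The wing is gripped, opening about 13 mm. Now I'll turn it clockwise (+wz).

Emit:
{"op": "send_rows", "data": {
  "rows": [
    [0,0,0,0,0,0.08,0],
    [0,0,0,0,0,0.16,0],
    [0,0,0,0,0,0.24,0],
    [0,0,0,0,0,0.32,0],
    [0,0,0,0,0,0.4,0],
    [0,0,0,0,0,0.48,0],
    [0,0,0,0,0,0.56,0],
    [0,0,0,0,0,0.64,0],
    [0,0,0,0,0,0.72,0],
    [0,0,0,0,0,0.8,0],
    [0,0,0,0,0,0.88,0],
    [0,0,0,0,0,0.96,0],
    [0,0,0,0,0,1.04,0],
    [0,0,0,0,0,1.12,0],
    [0,0,0,0,0,1.2,0],
    [0,0,0,0,0,1.28,0],
    [0,0,0,0,0,1.34,0],
    [0,0,0,0,0,1.4,0],
    [0,0,0,0,0,1.4,0],
    [0,0,0,0,0,1.4,0]
  ]
}}

```text
clock: 4.82
eef_pos: [0.4823, -0.2064, 0.1529]
orientation: [0.61, 0.793, 0.0, 0.001]
ft_force: [0.5, 0.9, 5.3]
grip_width: 0.15
grip_force: 60.2
```

Run:
```python
from h import *
s=r.sense();print(s["clock"],s["ft_force"],s["ft_torque"],s["joint_pos"])
R=Ro.from_quat(s["orientation"]).as_matrix();print(R.round(3))
```

```text
4.8167 [0.47654808 0.89496632 5.3092966 ] [ 0.17255099 -0.04062379 -0.10373668] [-6.28259101e-01  3.86016735e-01  1.61056306e+00  6.81847959e-04
  1.14370556e+00 -8.87985018e-01]
[[-0.257  0.967  0.001]
 [ 0.967  0.257 -0.   ]
 [-0.001  0.001 -1.   ]]
```

Emit:
{"op": "send_rows", "data": {
  "rows": [
    [0,0,0,0,0,0,100],
    [0,0,0,0,0,0,100],
    [0,0,0,0,0,0,100],
    [0,0,0,0,0,0,100],
    [0,0,0,0,0,0,100],
    [0,0,0,0,0,0,100],
    [0,0,-30,0,0,0,100],
    [0,0,-70,0,0,0,100],
    [0,0,-110,0,0,0,100],
    [0,0,-130,0,0,0,100],
    [0,0,-130,0,0,0,100],
    [0,0,-130,0,0,0,100]
  ]
}}

```text
clock: 5.82
eef_pos: [0.482, -0.2065, 0.2827]
orientation: [0.609, 0.793, 0.0, 0.001]
ft_force: [0.3, 0.1, -1.0]
grip_width: 1.003
grip_force: 0.0
```

Run:
```python
from h import *
f=optics.grab_frame("wrist");im=f["image"]
cv2.imwrite("pics/wc2.png",cv2.resize(im[110:290,190:380],None,fx=3,fy=3,interpolation=cv2.INTER_CUBIC));np.save("wrist2.npy",f,allow_pickle=True)
s=r.sense();print(s["clock"],s["eef_pos"],s["ft_force"])
```

```text
5.8667 [ 0.4815783  -0.20624235  0.28143858] [ 0.3773276  -0.15229195  0.01603192]
```

View pics/wc2.png

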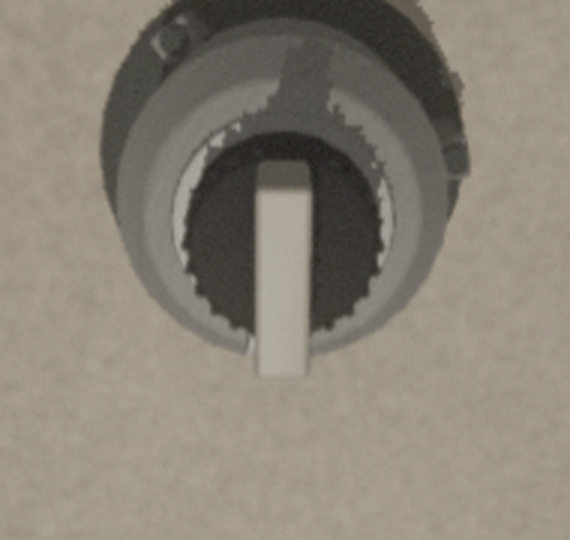

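The wing followed the full 1.4 rad and is still in line with the gripper, with its top face at crop (283,280). The collar was at most 0.6 rad short, so it is tight and the ratchet has slipped at least about 0.8 rad. The gripper is clear of everything.

```bash
python3 -c "
from cell import r
print(r.finish_job())"
```

```text
the job is handed in; nothing more can be done
None
```

The job is handed in: I turned the large canister's cap about 1.4 rad clockwise, past tight and at least 0.8 rad of ratchet slip (inferred from the turn angle, not read directly), then released it without approaching the small canister.

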